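# Calibrate the bench scale with the large weight and a stylus

## Task

Calibrate the craft table's bench scale: take the large knob weight out of the wooden weight block, set it down without dropping it, upright in the middle of the scale's round pan, and let go of it. Then take the ball stylus from the tool stand, reach its ball tip through the round hole in the scale's sloped front panel and press the recessed calibration button right down, keeping it down for a couple of seconds. Finish like that, with the stylus still in the gripper holding the button down and the weight still on the pan; leave the two smaller weights, the awl and the varnish bottle alone.

Things in the scene. Friction and masses are not known exactly. Their poses are not given: they have to be found in the camera images.
- scale: White bench scale fixed to the table, 230 (its x) x 165 (its y) x 72 mm high. Origin under its middle at table height; its front, with the sloped panel, looks along its -x; z up. The housing behind the panel (x from -25 to +115 mm) is 61 mm high. The panel, with display and three flat keys, rises at 0.35 rad from 28 mm height at the front edge (x = -115 mm) to 61 mm.
- pan_centre (a point): Centre of the top face of the scale's round steel pan (110 mm across, 72 mm above the table, standing 11 mm above the housing, flat).
- recess_mouth (a point): Centre of the mouth of the one round hole in the sloped panel, 12 mm across, level with the panel's surface. The point's z axis is the panel's outward normal and the hole's axis (0.35 rad from vertical, leaning to the scale's front). The calibration button lies 9 mm below the mouth along this axis, out of reach of a finger.
- cal_top (a point): Centre of the top face of the black calibration button (flat, 11 mm across) inside the hole; moves with the button, z axis along the hole's axis, outward.
- cal (a joint): Travel of the calibration button into the hole, m: 0 released, 0.004 fully down. A spring pushes it back: about 1.5 N to start, about 5 N fully down.
- weight_block: Wooden block fixed to the table, 150 (its x) x 62 (its y) x 35 mm high, holding three steel knob weights in a row along its x, large to small towards +x, each standing in a round bore 15 mm deep and about 1.5 mm wider all round. Origin under its middle at table height.
- weight_large_mid (a point): Large steel knob weight (500 g): upright cylinder 38 mm across, 44 mm high, with a neck and a 22 mm knob on top, 64 mm high in all. The point is on its axis 32 mm above its flat foot; z up along the weight. It stands in the block 45 mm to the -x side of the block's origin, foot 20 mm above the table, so that 29 mm of the cylinder and the knob stand clear of the block.
- weight_medium_mid (a point): Medium steel weight (200 g), 28 mm across, 48 mm high in all, in the block next to the large one, 53 mm from it axis to axis. Point half-way up. To be left alone.
- weight_small_mid (a point): Small steel weight (100 g), 22 mm across, 40 mm high in all, in the last bore of the block. Point half-way up. To be left alone.
- tool_stand: Wooden tool stand fixed to the table, 150 (its x) x 55 (its y) x 55 mm high, with three upright 9 mm bores in a row along its x, 50 mm apart, the middle one empty. The stylus and the awl stand in the outer ones, either way round. Origin under its middle at table height.
- stylus_handle (a point): Ball stylus, 140 mm long, 30-40 g, upright in the tool stand, tip down: straight round wooden handle 12 mm across, 95 mm long, then a steel shaft 4 mm thick, 45 mm long, ending in a 6 mm ball. The point is on its axis at mid-handle, 92.5 mm from the end of the ball, 47.5 mm from the top; z points away from the tip. The handle's lower end rests on the stand's top, the shaft hangs in the bore.
- awl_handle (a point): Awl with a shorter, pear-shaped wooden handle up to 26 mm thick and 65 mm long, standing in the other outer bore of the tool stand. Point on its axis 35 mm above the stand's top. To be left alone.
- varnish_mid (a point): Nail-varnish bottle standing on the table near the scale: glass 30 x 24 x 36 mm with a black tapered cap, 70 mm high. Point half-way up. To be left alone.
Things that resemble listed ones, but are neither listed nor needed, are in the scene too. What is shaped like the part that bears weight_large_mid but yellow is not meant.

How it is judged:
By the outcome, as a careful person would: the job done as asked, in the order asked, and still so for the second after the job is handed in, while the arm keeps its last pose, push and grip.
It also fails if it takes over 67 s, if anything falls off the work surface, if the arm or the gripper's body presses on something with over 40 N, if the wrist force passes 120 N, or if a joint passes its speed limit or range.

## Robot

A 6-joint arm with a two-finger parallel gripper is mounted at the origin on the work surface. World frame = base frame: x ahead of the robot, y to its left, z up, the work surface at z = 0. Lengths are in mm, angles in degrees, forces in N, time in s.
With the tool pointing down it reaches from about 275 to 1000 mm from the base axis. Payload 8.4 kg.
Tool frame: the origin (TCP) lies midway between the tips of the shut fingers; the grasp point (between the pads) lies 19 mm behind it; z points along the fingers, y is the line along which they close (so a half turn about z gives the same grasp; the last joint's range is limited). The gripper opens to 85 mm and grips with 20 to 120 N. Pads are 22 mm wide; open, the fingers measure 114 mm over their backs; the gripper's body (76 mm by 85 mm) begins 54 mm behind the grasp point. The pads swing forward as they close: fully open they stand 13 mm farther back than shut.
Start: joints at [-70.153, 20.225, 93.587, -0, 66.188, -0.138], TCP at [213.605, -587.368, 231.281] pointing down, gripper open.
Joint ranges: [-150.9, 150.9], [-52.94, 120.26], [3.33, 152.33], [-74.26, 254.26], [0, 154.13], [-172.89, 172.89]. Speed limits (degrees/s): [127.2, 127.2, 159.86, 180, 180, 180].

## Interface

Orientations are given as a 3x3 rotation matrix whose columns are the frame's x, y, z axes.
In Python, from bench import robot gives the robot as it stands.
- The arm moves only by the tool carry_out, never from a script. Its argument "plan" is a list of rows, each a list of 7 numbers: the shift along the tool's x, y, z each as a share of 0.2 m, from -1 to 1, then the turn, a rotation vector about the tool's x, y, z each as a share of 30 degrees, from -1 to 1, then the opening, from 0 (shut) to 1 (fully open). A call has 1 to 20 rows; each row is the pose to reach, as a shift and turn from the pose commanded when the call began, along the tool's axes at that moment; what a row does not reach only later rows make up. A row lasts 1/10 s, in which the tool goes at most 50 mm and 8.59 degrees, less where a joint would pass 70% of its speed; a pose out of reach is approached as far as the arm can. A call with a number of a shift or a turn outside -1 to 1 is refused whole. A call with a gripper value outside its range is refused whole. The fingers move at their own pace and stop on an object; "squeeze" is the grip in N (left out, the last holds). Time passes only in rows, so rows that repeat a pose let the fingers close. It gives the time, the measured TCP pose, the force, the opening and the grip force at its end, in the units of the state.
- robot.observe(): the state, without advancing time (a new reading comes with each control period).
- robot.get_image(name): name is "scene" or "top" or "wrist"; returns a dict with "color" (420x560x3 uint8, blue, green, red), "mtx" (3x3 intrinsics, pixels), "k1" (the pictures are not rectified: a ray, as slopes to the right and down, at radius r is drawn at 1 + k1 r^2 times it, then the intrinsics apply), "position" and "rotation" of the camera in the world. Camera axes: x right, y up, looking along -z (the intrinsics and any distortion apply to the point x, -y, -z); pixel columns grow to the right and rows downward; lengths in mm; the calibration is good to about 2 mm. A picture is of the moment at which its call begins. There is no depth.
- robot.hand_in(): hands the job in; it is judged then, once.
The state is a dict: "t": time; "joints": joint angles; "joint_velocities": joint speeds; "joint_efforts": joint torques, N m; "eef_pos": TCP position; "orientation": TCP orientation; "ft_force": force on the tool from outside, world axes, zero at the start; "wrist_torque": the same for the moment, N m; "finger_gap": finger opening in mm; "gripper_force": force on a finger pad.
Only numpy, scipy, OpenCV 4.12 (cv2) and the standard library are available. Lean on these libraries where they do the work, as an engineer would, in place of code of your own. Each camera call takes 0.05 s, during which the arm holds its last target. There are 200 camera calls.

## Working session

There is one attempt and no reset: what is moved stays moved. The work goes in short steps, Python scripts to look and compute and a tool call to move; the robot and the scene stay as the last step left them, time stands still between calls to the robot, and variables do not carry over. Pictures are saved under pics/ and viewed, at most 10 in all, crops included, and the job is handed in when it is done.

Besides the shell and the picture viewer there is one more tool, called after "Request:" as name(argument=value, ...), one argument or row to a line, values as JSON. carry_out: Moves the arm, as the interface text tells. Shift numbers are shares of 0.2 m and turn numbers shares of 30 degrees, none past 1 either way. Its arguments: {"type":"object","properties":{"plan":{"type":"array"},"squeeze":{"type":"number"}},"required":["plan"]}

```bash
mkdir -p pics; cat > h.py <<'E'
import numpy as np, cv2
from bench import robot
def shot(n,fn=None):
    im=robot.get_image(n)
    if fn: cv2.imwrite('pics/'+fn,im['color'])
    return im
def ray(im,u,v):
    K=np.array(im['mtx'],float); p=cv2.undistortPoints(np.array([[[u,v]]],float),K,np.array([im['k1'],0,0,0],float))[0,0]
    d=np.array(im['rotation'])@np.array([p[0],-p[1],-1.]); return np.array(im['position'],float),d/np.linalg.norm(d)
def onz(im,u,v,z):
    o,d=ray(im,u,v); return o+d*(z-o[2])/d[2]
def proj(im,P):
    q=np.array(im['rotation']).T@(np.array(P,float)-np.array(im['position']))
    x,y=q[0]/-q[2],-q[1]/-q[2]; s=1+im['k1']*(x*x+y*y); K=np.array(im['mtx'])
    return K[0,0]*x*s+K[0,2],K[1,1]*y*s+K[1,2]
def two(r1,r2):
    A=[];b=[]
    M=np.zeros((3,3));v=np.zeros(3)
    for o,d in (r1,r2):
        Pm=np.eye(3)-np.outer(d,d);M+=Pm;v+=Pm@o
    return np.linalg.solve(M,v)
E
python3 - <<'E'
from h import *
for n in("scene","top","wrist"):
    im=shot(n,n+'0.png');print(n,np.round(im['position']),np.round(im['rotation'],2).tolist(),np.array(im['mtx']).tolist(),im['k1'])
s=robot.observe();print(s['orientation'],s['t'],s['ft_force'],s['finger_gap'])
E
```

```text
scene [1023.  408.  703.] [[-0.56, -0.56, 0.61], [0.83, -0.37, 0.42], [-0.01, 0.74, 0.67]] [[435.3237905337683, 0.0, 274.20345392623807], [0.0, 435.3237905337683, 202.33385004516794], [0.0, 0.0, 1.0]] 0.005747457508494337
top [330.  22. 944.] [[0.08, 0.98, -0.2], [-1.0, 0.08, -0.02], [-0.01, 0.2, 0.98]] [[394.68824823132667, 0.0, 278.1104716383131], [0.0, 394.68824823132667, 218.71889313814583], [0.0, 0.0, 1.0]] -0.09718122458696198
wrist [ 280. -563.  373.] [[0.34, 0.9, 0.26], [-0.94, 0.33, 0.09], [-0.0, -0.28, 0.96]] [[366.60794121596575, 0.0, 286.412260349339], [0.0, 366.60794121596575, 216.19477928776377], [0.0, 0.0, 1.0]] -0.01371045924031739
[[ 9.39780051e-01  3.41779611e-01 -3.92240269e-04]
 [ 3.41779835e-01 -9.39779509e-01  1.00926264e-03]
 [-2.36739765e-05 -1.08254470e-03 -9.99999414e-01]] 0.15 [0.32584902 0.19561714 0.18469171] 85.26589131302629
```

View pics/top0.png

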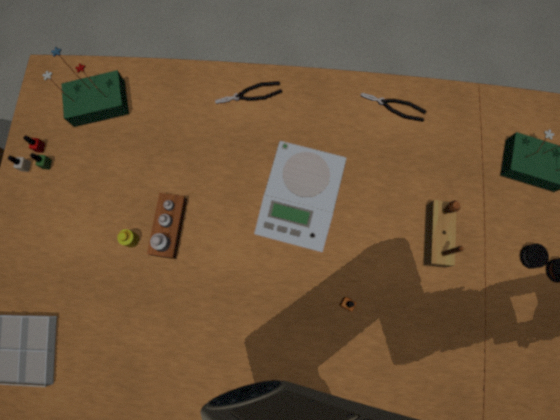

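View pics/scene0.png

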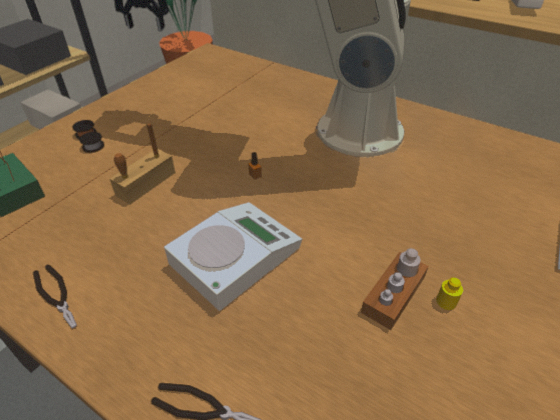

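The top view shows the steel large weight at (159,242), with the medium at (165,219) and small at (168,204). The yellow lookalike is at (126,237). The stylus is the thin handle near (455,250) and the pear-shaped awl is at (452,206). The scale pan is at (306,175) and the dark hole at (312,235). I can't rule out the bubble at (285,146) and the keys as hole lookalikes yet. I'll check these in one close crop.

```bash
python3 - <<'E'
from h import *
t=cv2.imread('pics/top0.png');s=cv2.imread('pics/scene0.png')
def c(i,u,v,w,h,W=400,H=300): return cv2.resize(np.clip(i[v:v+h,u:u+w]*1.5,0,255).astype('uint8'),(W,H),interpolation=cv2.INTER_CUBIC)
a=np.vstack([np.hstack([c(t,245,135,120,120,300,300),c(t,110,185,80,80,300,300),c(t,415,190,80,120,200,300)]),
 np.hstack([c(s,160,195,150,110,409,300),c(s,100,110,80,92,260,300),c(s,355,240,48*1,110,131,300)])])
cv2.imwrite('pics/crop1.png',a)
E
```

```text
(no output)
```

View pics/crop1.png

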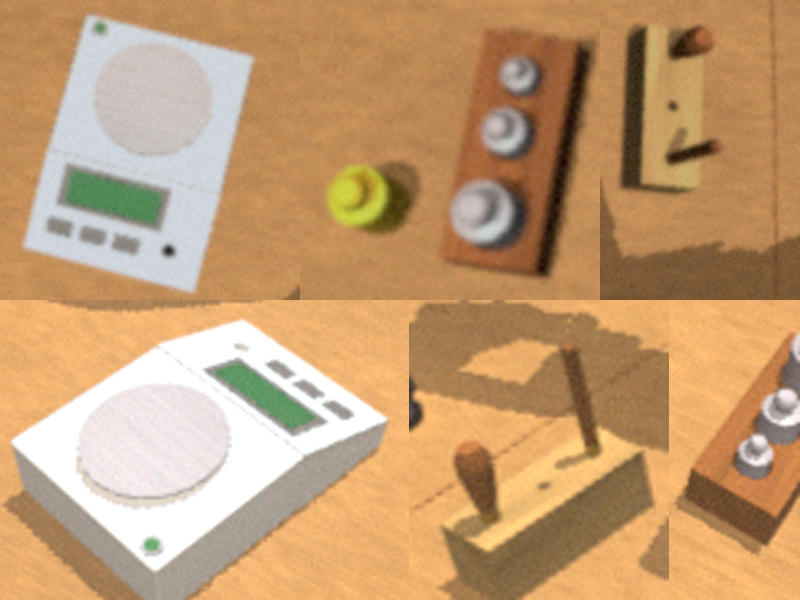

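The crop confirms it: the steel large weight is at the bottom of the block, and the dark hole is at the panel's right front, (312,235). The stylus is the thin straight handle, with its base at (444,253) and its top at (461,249). Next I'll compute positions.

```bash
python3 - <<'E'
from h import *
t=shot('top');s=shot('scene')
T=lambda u,v,z:np.round(onz(t,u,v,z),1)
c=lambda u,v:(245+u/2.5,135+v/2.5)
bl,br,fl,fr=[T(*c(*p),z) for p,z in(((90,15),61),((252,57),61),((25,247),28),((193,290),28))]
print('corners',bl,br,fl,fr,np.linalg.norm(bl-br),np.linalg.norm((bl-fl)[:2]))
ctr=(bl+br+fl+fr)/4;x=(bl+br-fl-fr)[:2];y=(bl+fl-br-fr)[:2]
print('ctr',ctr,'yaw',np.degrees(np.arctan2(x[1],x[0])),np.degrees(np.arctan2(y[1],y[0]))-90)
# pan by ellipse
print('pan',T(305.8,174.2,72)); print('hole',T(312.2,235,38))
print('knob top',T(157.2,240.5,84),'2view',two(ray(t,157.2,240.5),ray(s,411,254)))
b=lambda u,v:(110+(u-300)*80/300,185+v*80/300)
print('small top',T(*b(520,70),60),'med',T(*b(507,128),68))
print('sty base',T(443.8,252.8,55),'top',T(461,248.8,150),'2v top',two(ray(t,461,248.8),ray(s,149.5,124.4)), '2v base',two(ray(t,443.8,252.8),ray(s,156.3,156)))
d=lambda u,v:(415+(u-600)/2.5,190+v/2.5)
print('stand',[T(*d(*p),55) for p in((645,27),(642,187),(697,188),(703,30))])
E
```

```text
corners [702.3  50.9  61. ] [ 672.7 -105.6   61. ] [478.9  94.1  28. ] [451.2 -66.   28. ] 159.2746370267407 227.53856815933423
ctr [576.275  -6.65   44.5  ] yaw -10.542657410635162 -10.25865561905205
pan [620.4 -13.3  72. ]
hole [485.3 -39.5  38. ]
knob top [436.6 305.6  84. ] 2view [437.20439026 308.80092972  76.77936143]
small top [527.7 299.   60. ] med [489.1 299.4  68. ]
sty base [ 465.2 -343.5   55. ] top [ 461.9 -341.1  150. ] 2v top [ 461.97800413 -341.50721724  148.86558006] 2v base [ 464.44958352 -341.76956381   58.14801287]
stand [array([ 586.5, -317.6,   55. ]), array([ 435.6, -315.5,   55. ]), array([ 438.4, -367.3,   55. ]), array([ 588.4, -374. ,   55. ])]
```

Request:
carry_out(
  plan=[
    [0.645,-0.95,0,0,0,0,0.6],
    [0.645,-0.95,0,0,0,0,0.6],
    [0.645,-0.95,0,0,0,0,0.6],
    [0.645,-0.95,0,0,0,0,0.6],
    [0.645,-0.95,0,0,0,0,0.6],
    [0.645,-0.95,0,0,0,0,0.6],
  ],
)

```text
t: 0.85
eef_pos: [270.1, -361.3, 231.2]
orientation: [[0.939, 0.344, -0.0], [0.344, -0.939, 0.001], [0.0, -0.001, -1.0]]
ft_force: [-0.2, -0.9, 0.2]
finger_gap: 51.6
gripper_force: 0.0
```

Request:
carry_out(
  plan=[
    [0.9,-0.82,0,0,0,0,0.6],
    [0.9,-0.82,0,0,0,0,0.6],
    [0.9,-0.82,0,0,0,0,0.6],
    [0.9,-0.82,0,0,0,0,0.6],
    [0.9,-0.82,0,0,0,0,0.6],
    [0.9,-0.82,0,0,0,0,0.6],
    [0.9,-0.82,0,0,0,0,0.6],
  ],
)

```text
t: 1.55
eef_pos: [383.7, -148.8, 231.4]
orientation: [[0.939, 0.345, 0.0], [0.345, -0.939, -0.001], [0.0, 0.001, -1.0]]
ft_force: [-0.0, -0.9, -0.7]
finger_gap: 51.0
gripper_force: 0.0
```

```bash
cat >> h.py <<'E'
def delta(P,R=None):
    s=robot.observe();p=np.array(s['eef_pos']);R0=np.array(s['orientation'])
    d=R0.T@(np.array(P,float)-p)/200
    out=list(np.round(d,3))
    if R is not None: out+=list(np.round(np.degrees(cv2.Rodrigues(R0.T@np.array(R))[0].ravel())/30,3))
    print('shares',[float(v) for v in out],'t',round(s['t'],2))
E
python3 - <<'E'
from h import *
s=robot.observe();print(s['t'],s['eef_pos'],s['finger_gap'],s['joints'])
im=shot('wrist','w1.png')
print([np.round(proj(im,P)) for P in((485,-39,38),(620,-13,72),(437,306,84))])
t=cv2.imread('pics/top0.png');T=shot('top')
m=cv2.inRange(cv2.cvtColor(t,cv2.COLOR_BGR2HSV),(22,150,80),(38,255,255));M=cv2.moments(m);print('yellow',onz(T,M['m10']/M['m00'],M['m01']/M['m00'],50))
E
```

```text
1.55 [ 383.69224316 -148.80686778  231.39175173] 50.99126630525277 [-2.13873376e+01  5.46855417e-01  1.18053573e+02 -2.62951703e-02
  6.13775196e+01  4.84721042e+01]
[array([205.,  33.]), array([ 216., -204.]), array([-305.,  -90.])]
yellow [442.66151081 394.91053288  50.        ]
```

Request:
carry_out(
  plan=[
    [0.51,-0.98,0,0,0,0,0.6],
    [0.51,-0.98,0,0,0,0,0.6],
    [0.51,-0.98,0,0,0,0,0.6],
    [0.51,-0.98,0,0,0,0,0.6],
    [0.51,-0.98,0,0,0,0,0.6],
    [0.51,-0.98,0,0,0,0,0.6],
  ],
)

```text
t: 2.25
eef_pos: [412.6, 70.8, 231.3]
orientation: [[0.94, 0.343, 0.0], [0.343, -0.94, 0.0], [0.0, -0.0, -1.0]]
ft_force: [0.6, -1.2, 0.6]
finger_gap: 51.2
gripper_force: 0.0
```

Request:
carry_out(
  plan=[
    [0.42,-0.98,0.2,0,0,0,0.6],
    [0.42,-0.98,0.2,0,0,0,0.6],
    [0.42,-0.98,0.2,0,0,0,0.6],
    [0.42,-0.98,0.2,0,0,0,0.6],
    [0.42,-0.98,0.2,0,0,0,0.6],
    [0.42,-0.98,0.2,0,0,0,0.6],
    [0.42,-0.98,0.2,0,0,0,0.6],
  ],
)

```text
t: 2.95
eef_pos: [424.2, 280.9, 191.1]
orientation: [[0.94, 0.341, -0.001], [0.341, -0.94, -0.001], [-0.001, 0.001, -1.0]]
ft_force: [-0.4, -0.5, 0.3]
finger_gap: 51.3
gripper_force: 0.0
```

```bash
python3 - <<'E'
from h import *
s=robot.observe();print(s['t'],s['eef_pos'],s['finger_gap'])
im=shot('wrist','w2.png')
print([np.round(proj(im,P)) for P in((437,306,84),(437,306,64),(437,306,35),(489,300,68))])
E
```

```text
2.95 [424.18802451 280.89422987 191.05803682] 51.2718565241348
[array([259., 185.]), array([261., 180.]), array([263., 173.]), array([292., 115.])]
```

View pics/w2.png

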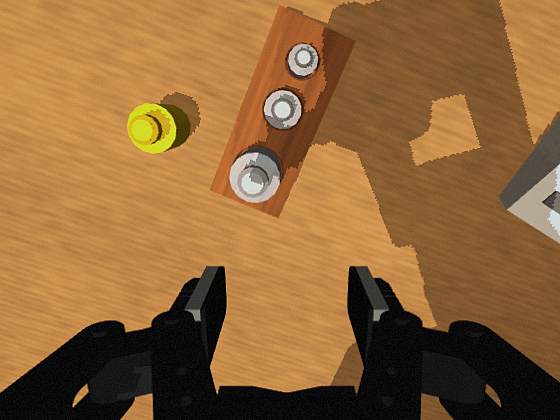

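The wrist view shows the large weight with its knob at (253,181) and its shoulder centre at about (256,177). The medium and small weights are behind it, and the yellow one stands apart at (150,128).

```bash
python3 - <<'E'
from h import *
im=shot('wrist')
g=im['color'];c=cv2.HoughCircles(cv2.medianBlur(cv2.cvtColor(g,6),3)[130:230,200:310],cv2.HOUGH_GRADIENT,1,8,param1=80,param2=12,minRadius=8,maxRadius=30);print(c+np.array([200,130,0]) if c is not None else c)
print(onz(im,253,181,84),onz(im,256,177,64))
delta((440,305,50))
E
```

```text
[[[253.5        177.5         24.89999962]
  [255.5        165.5         21.60000038]
  [247.5        185.5         14.5       ]
  [245.5        175.5         20.5       ]
  [263.5        162.5         21.60000038]
  [261.5        177.5         20.10000038]
  [278.5        167.5         21.29999924]
  [239.5        182.5         18.20000076]
  [259.5        186.5         14.89999962]
  [238.5        171.5          9.60000038]
  [271.5        163.5          9.60000038]]]
[438.48643352 310.53189948  84.        ] [437.9010045 309.8253631  64.       ]
shares [0.116, -0.087, 0.707] t 3.05
```

Request:
carry_out(
  plan=[
    [0.112,-0.106,0.2,0,0,0,0.68],
    [0.112,-0.106,0.35,0,0,0,0.68],
    [0.112,-0.106,0.48,0,0,0,0.68],
    [0.112,-0.106,0.58,0,0,0,0.68],
    [0.112,-0.106,0.67,0,0,0,0.68],
    [0.112,-0.106,0.74,0,0,0,0.68],
    [0.112,-0.106,0.775,0,0,0,0.68],
    [0.112,-0.106,0.775,0,0,0,0.68],
    [0.112,-0.106,0.775,0,0,0,0.68],
  ],
)

```text
t: 3.95
eef_pos: [438.1, 310.4, 36.9]
orientation: [[0.94, 0.341, 0.001], [0.341, -0.94, 0.0], [0.001, -0.0, -1.0]]
ft_force: [0.3, 0.8, -0.1]
finger_gap: 58.2
gripper_force: 0.0
```

```bash
python3 - <<'E'
from h import *
im=shot('wrist','w3.png')
delta((438,308.5,35));print(robot.observe()['finger_gap'])
E
```

```text
shares [-0.005, 0.01, 0.011] t 4.0
57.65738790640909
```

View pics/w3.png

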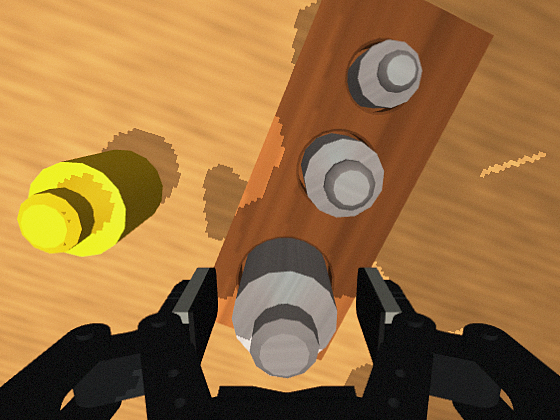

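The weight (knob at (285,350)) sits centred between the fingers (215 and 362). I'll close the gripper.

Request:
carry_out(
  plan=[
    [0,0,0.01,0,0,0,0.4],
    [0,0,0.01,0,0,0,0.3],
    [0,0,0.01,0,0,0,0.2],
    [0,0,0.01,0,0,0,0.2],
    [0,0,0.01,0,0,0,0.2],
    [0,0,0.01,0,0,0,0.2],
  ],
  squeeze=60,
)

```text
t: 4.6
eef_pos: [438.0, 311.0, 35.1]
orientation: [[0.94, 0.342, 0.001], [0.342, -0.94, 0.001], [0.001, -0.001, -1.0]]
ft_force: [-2.2, -0.6, 5.3]
finger_gap: 36.6
gripper_force: 59.7
```

Request:
carry_out(
  plan=[
    [0,0,-0.03,0,0,0,0.2],
    [0,0,-0.08,0,0,0,0.2],
    [0,0,-0.15,0,0,0,0.2],
    [0,0,-0.3,0,0,0,0.2],
    [0,0,-0.45,0,0,0,0.2],
    [0,0,-0.55,0,0,0,0.2],
    [0,0,-0.6,0,0,0,0.2],
    [0,0,-0.6,0,0,0,0.2],
  ],
)

```text
t: 5.4
eef_pos: [438.3, 310.9, 156.1]
orientation: [[0.94, 0.342, 0.002], [0.342, -0.94, 0.002], [0.003, -0.001, -1.0]]
ft_force: [0.4, 0.2, -5.1]
finger_gap: 36.7
gripper_force: 61.3
```

```bash
python3 - <<'E'
from h import *
im=shot('wrist','w4.png');t=shot('top')
delta((620,-13,155));s=robot.observe();print(s['finger_gap'],s['ft_force'],s['wrist_torque'],s['eef_pos'])
print(proj(im,np.array(s['eef_pos'])+[0,0,49-0]))
E
```

```text
shares [0.307, 1.831, -0.006] t 5.5
36.38923055223309 [ 0.11837306  0.02360653 -5.31902539] [ 0.02524699 -0.03835689  0.02195998] [437.19395985 310.12088352 153.82730766]
(np.float64(287.88721218932915), np.float64(355.15356880507034))
```

View pics/w4.png

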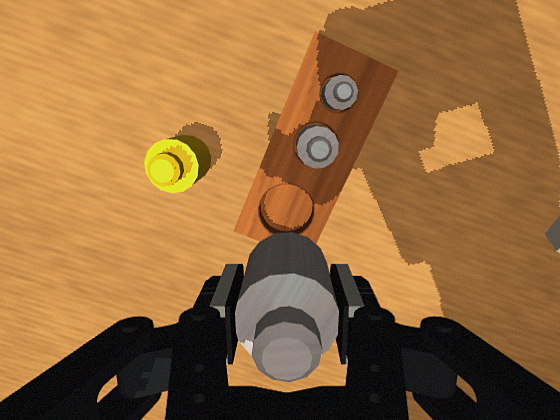

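The weight is held upright on the tool axis, with its knob at (286,353) against a predicted (288,355). The empty bore is at (287,208). Next, over to the pan.

Request:
carry_out(
  plan=[
    [0.03,0.1,0,0,0,0,0.2],
    [0.07,0.3,0,0,0,0,0.2],
    [0.1,0.5,0,0,0,0,0.2],
    [0.14,0.7,0,0,0,0,0.2],
    [0.16,0.9,0,0,0,0,0.2],
    [0.16,0.98,0,0,0,0,0.2],
    [0.16,0.98,0,0,0,0,0.2],
  ],
)

```text
t: 6.2
eef_pos: [534.5, 135.1, 152.8]
orientation: [[0.941, 0.339, -0.002], [0.339, -0.941, -0.001], [-0.003, 0.0, -1.0]]
ft_force: [-0.1, 0.5, -5.6]
finger_gap: 36.0
gripper_force: 61.6
```

```bash
python3 - <<'E'
from h import *
im=shot('wrist','w5.png');s=robot.observe();print(s['eef_pos'])
delta((620.5,-14.5,155))
print([np.round(proj(im,P)) for P in((485,-39,38),(620,-13,72))])
E
```

```text
[534.02255686 136.36206371 153.01027991]
shares [0.15, 0.856, -0.011] t 6.25
[array([468., 336.]), array([558., 178.])]
```

Request:
carry_out(
  plan=[
    [0.02,0.12,0,0,0,0,0.2],
    [0.05,0.28,0,0,0,0,0.2],
    [0.05,0.42,0,0,0,0,0.2],
    [0.05,0.5,0,0,0,0,0.2],
    [0.05,0.5,0,0,0,0,0.2],
  ],
)

```text
t: 6.75
eef_pos: [578.2, 46.2, 153.7]
orientation: [[0.94, 0.341, -0.001], [0.341, -0.94, -0.0], [-0.001, -0.0, -1.0]]
ft_force: [0.2, 0.5, -5.3]
finger_gap: 36.3
gripper_force: 61.9
```

```bash
python3 - <<'E'
from h import *
im=shot('wrist','w6.png');s=robot.observe();print(s['eef_pos'])
delta((620.5,-14.5,155))
print([np.round(proj(im,P)) for P in((485,-39,38),(620,-13,72))])
E
```

```text
[577.72633658  47.04804941 153.70729744]
shares [0.096, 0.362, -0.007] t 6.8
[array([346., 348.]), array([398., 196.])]
```

View pics/w6.png

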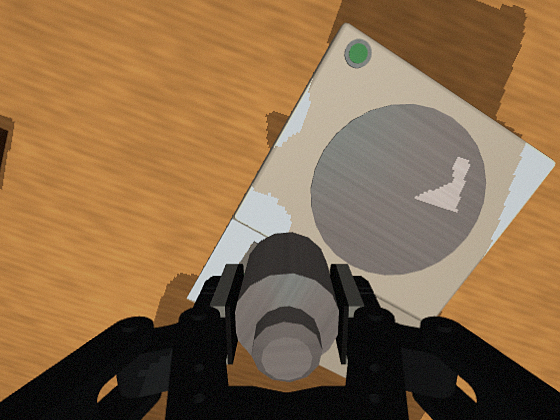

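The pan spans about (311–486, 104–274), so its centre is near (398,189).

```bash
python3 - <<'E'
from h import *
im=shot('wrist')
P=onz(im,398.5,189,72);print(P);print([onz(im,*p,72) for p in((311,189),(486,189),(398,104),(398,274))])
delta((P[0],P[1],100))
E
```

```text
[623.48662212 -10.49639706  72.        ]
[array([604.85873649,  40.8365154 ,  72.        ]), array([642.23990462, -62.09406906,  72.        ]), array([669.68406799,  11.09202724,  72.        ]), array([570.60746955, -34.59335408,  72.        ])]
shares [0.117, 0.352, 0.268] t 6.85
```

Request:
carry_out(
  plan=[
    [0.04,0.15,0,0,0,0,0.2],
    [0.08,0.28,0.04,0,0,0,0.2],
    [0.107,0.357,0.12,0,0,0,0.2],
    [0.107,0.357,0.2,0,0,0,0.2],
    [0.107,0.357,0.26,0,0,0,0.2],
    [0.107,0.357,0.295,0,0,0,0.2],
    [0.107,0.357,0.31,0,0,0,0.2],
    [0.107,0.357,0.32,0,0,0,0.2],
    [0.107,0.357,0.325,0,0,0,0.2],
    [0.107,0.357,0.33,0,0,0,0.2],
    [0.107,0.357,0.33,0,0,0,0.2],
  ],
)

```text
t: 7.95
eef_pos: [623.0, -13.1, 88.6]
orientation: [[0.94, 0.342, 0.001], [0.342, -0.94, 0.0], [0.0, 0.0, -1.0]]
ft_force: [0.5, 1.0, -4.9]
finger_gap: 36.3
gripper_force: 62.1
```

Request:
carry_out(
  plan=[
    [0,0,0.004,0,0,0,0.2],
    [0,0,0.007,0,0,0,0.2],
    [0,0,0.01,0,0,0,0.2],
    [0,0,0.01,0,0,0,0.2],
  ],
)

```text
t: 8.35
eef_pos: [623.0, -13.2, 87.1]
orientation: [[0.94, 0.342, 0.0], [0.342, -0.94, -0.0], [0.0, 0.0, -1.0]]
ft_force: [-3.6, 0.4, 4.9]
finger_gap: 36.3
gripper_force: 63.1
```

Request:
carry_out(
  plan=[
    [0,0,-0.002,0,0,0,0.5],
    [0,0,-0.002,0,0,0,0.6],
    [0,0,-0.002,0,0,0,0.65],
    [0,0,-0.002,0,0,0,0.65],
    [0,0,-0.002,0,0,0,0.65],
  ],
)

```text
t: 8.85
eef_pos: [622.8, -13.1, 86.7]
orientation: [[0.94, 0.342, 0.0], [0.342, -0.94, -0.0], [0.0, 0.0, -1.0]]
ft_force: [0.3, 0.4, 0.5]
finger_gap: 55.4
gripper_force: 0.0
```

Request:
carry_out(
  plan=[
    [0,0,-0.05,0,0,0,0.65],
    [0,0,-0.15,0,0,0,0.65],
    [0,0,-0.3,0,0,0,0.65],
    [0,0,-0.5,0,0,0,0.65],
    [-0.4,0,-0.75,0,0,0,0.65],
    [-0.7,0,-0.75,0,0,0,0.65],
    [-0.95,0,-0.75,0,0,0,0.65],
    [-0.95,0,-0.75,0,0,0,0.65],
    [-0.95,0,-0.75,0,0,0,0.65],
  ],
)

```text
t: 9.75
eef_pos: [439.2, -79.0, 237.6]
orientation: [[0.94, 0.34, -0.002], [0.34, -0.94, -0.0], [-0.002, -0.0, -1.0]]
ft_force: [-0.1, -0.3, -0.1]
finger_gap: 55.9
gripper_force: 0.0
```

```bash
python3 - <<'E'
from h import *
im=shot('wrist','w7.png');s=robot.observe();print(s['eef_pos'],s['joints'])
print([np.round(proj(im,P)) for P in((485,-39,38),(622,-12,72))])
delta((462,-342,230))
E
```

```text
[442.2473614  -78.71498431 237.94573257] [-1.02770417e+01  3.76810457e+00  1.13744991e+02 -9.74923710e-03
  6.24053454e+01  5.98437425e+01]
[array([262., 126.]), array([285., -69.])]
shares [-0.355, 1.272, 0.04] t 9.8
```

View pics/w7.png

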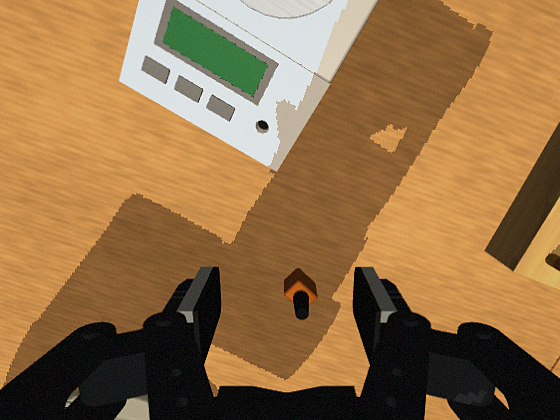

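The hole is at (262,127). The panel's front corners are at (120,79) and (273,171), and the varnish bottle is at (300,290).

```bash
python3 - <<'E'
from h import *
im=shot('wrist');g=cv2.cvtColor(im['color'],6)
m=np.zeros_like(g);m[115:139,250:275]=(g[115:139,250:275]<70)*255;M=cv2.moments(m,True);u,v=M['m10']/M['m00'],M['m01']/M['m00'];print(u,v,M['m00'])
fr=onz(im,273,171,28);fl=onz(im,120,79,28);print(fr,fl,np.linalg.norm(fr-fl))
y=(fl-fr)[:2]/np.linalg.norm((fl-fr)[:2]);x=np.array([y[1],-y[0]]);print('yaw',np.degrees(np.arctan2(x[1],x[0])))
z=36
for i in range(5):
    P=onz(im,262,127,z);d=(P-fr)[:2]@x;z=28+d*np.tan(.35)
print(P,d,(P-fr)[:2]@y)
v=onz(im,301,308,70);print('varnish',v,'small->',im['position'])
t=shot('top'); P=onz(t,312.2,235,z);print('top hole',P)
delta((462,-342,230))
E
```

```text
261.7142857142857 128.6031746031746 63.0
[451.24527048 -61.62307645  28.        ] [483.46483984  96.69055975  28.        ] 161.55899249799108
yaw -11.503578118661462
[487.55384487 -38.78315927  39.32474195] 31.02427208063984 29.622102095129705
varnish [ 343.46526579 -129.06499579   70.        ] small-> [508.79272152 -54.4834763  380.51318575]
top hole [485.07022572 -39.45755155  39.32474334]
shares [-0.37, 1.269, 0.039] t 9.9
```

Request:
carry_out(
  plan=[
    [-0.1,0.2,0,0,0,0,0.6],
    [-0.18,0.45,0,0,0,0,0.6],
    [-0.27,0.7,0,0,0,0,0.5],
    [-0.37,0.95,0,0,0,0,0.5],
    [-0.37,0.95,0,0,0,0,0.5],
    [-0.37,0.95,0,0,0,0,0.5],
    [-0.37,0.95,0,0,0,0,0.5],
  ],
)

```text
t: 10.6
eef_pos: [440.1, -281.1, 236.2]
orientation: [[0.94, 0.342, -0.001], [0.342, -0.94, 0.001], [-0.0, -0.001, -1.0]]
ft_force: [-0.1, 0.8, -0.1]
finger_gap: 42.7
gripper_force: 0.0
```

```bash
python3 - <<'E'
from h import *
im=shot('wrist','w8.png');t=shot('top','top8.png');s=robot.observe();print(s['eef_pos'],s['finger_gap'])
print([np.round(proj(im,P)) for P in((462,-341.5,150),(464.5,-342,55))])
delta((463,-342,170))
print('weight',[np.round(proj(t,P)) for P in((622,-12,136),(622,-12,72))])
c=lambda i,u,v:cv2.resize(i[v:v+100,u:u+100],(400,400),interpolation=cv2.INTER_CUBIC)
cv2.imwrite('pics/c8.png',np.hstack([im['color'][:400],c(t['color'],255,130)[:, :240]]))
E
```

```text
[ 440.01883416 -280.49989722  236.49287478] 42.44020330020328
[array([385., 223.]), array([360., 189.])]
shares [0.002, 0.329, 0.332] t 10.7
weight [array([307., 164.]), array([305., 173.])]
```

View pics/c8.png

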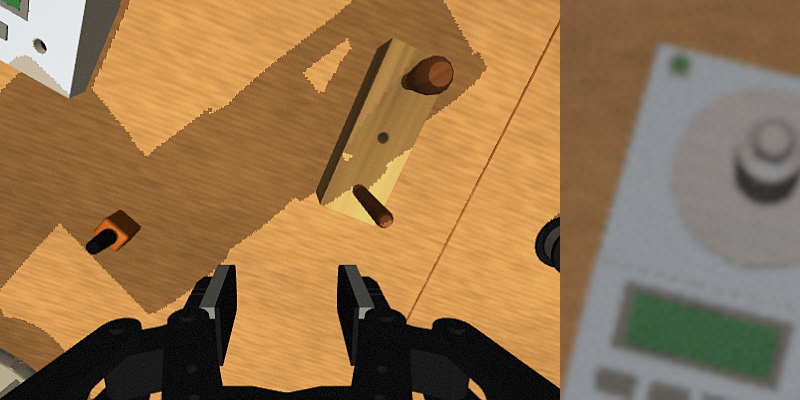

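The weight stands upright at the pan centre: its knob is at top px (308,164), as predicted. The stylus top is at wrist px (386,222), against a predicted (385,223).

Request:
carry_out(
  plan=[
    [0,0.2,0,0,0,0,0.5],
    [0.002,0.33,0.1,0,0,0,0.5],
    [0.002,0.33,0.25,0,0,0,0.5],
    [0.002,0.33,0.4,0,0,0,0.5],
    [0.002,0.33,0.52,0,0,0,0.5],
    [0.002,0.33,0.64,0,0,0,0.5],
    [0.002,0.33,0.72,0,0,0,0.5],
    [0.002,0.33,0.727,0,0,0,0.5],
    [0.002,0.33,0.727,0,0,0,0.35],
    [0.002,0.33,0.727,0,0,0,0.25],
    [0.002,0.33,0.727,0,0,0,0.15],
    [0.002,0.33,0.727,0,0,0,0],
    [0.002,0.33,0.727,0,0,0,0],
    [0.002,0.33,0.727,0,0,0,0],
    [0.002,0.33,0.727,0,0,0,0],
  ],
  squeeze=60,
)

```text
t: 12.2
eef_pos: [463.1, -344.0, 92.4]
orientation: [[0.94, 0.341, 0.001], [0.341, -0.94, -0.0], [0.001, 0.001, -1.0]]
ft_force: [-0.0, 2.2, 6.5]
finger_gap: 10.5
gripper_force: 58.4
```

Request:
carry_out(
  plan=[
    [0,0,-0.03,0,0,0,0],
    [0,0,-0.1,0,0,0,0],
    [0,0,-0.2,0,0,0,0],
    [0,0,-0.35,0,0,0,0],
    [0,0,-0.5,0,0,0,0],
    [0,0,-0.65,0,0,0,0],
    [0,0,-0.65,0,0,0,0],
  ],
)

```text
t: 12.9
eef_pos: [464.6, -345.5, 226.8]
orientation: [[0.94, 0.342, 0.006], [0.342, -0.94, -0.005], [0.004, 0.007, -1.0]]
ft_force: [0.0, -0.7, -0.4]
finger_gap: 10.4
gripper_force: 58.4
```

```bash
python3 - <<'E'
from h import *
im=shot('wrist','w9.png');s=robot.observe();print(s['eef_pos'],s['finger_gap'],s['gripper_force'],s['ft_force'],s['joints'])
p=np.array(s['eef_pos']); sc=shot('scene')
tip=p-[0,0,81];print('pred tip',tip,proj(im,tip),proj(im,p+[0,0,59]),'scene',proj(sc,tip),proj(sc,p+[0,0,59]))
u,v=map(int,proj(sc,p))
a=np.hstack([im['color'][:400],cv2.resize(sc['color'][max(0,v-60):v+60,max(0,u-36):max(0,u-36)+72],(240,400),interpolation=cv2.INTER_CUBIC)])
print(u-36,v-60);cv2.imwrite('pics/c9.png',a)
E
```

```text
[ 463.6704621  -344.82233879  224.508093  ] 10.380891099272091 58.422742152179126 [ 0.54278201 -0.14418173 -0.85852683] [-3.67820572e+01  1.62773755e+01  1.00114756e+02 -7.76062749e-03
  6.33027949e+01  3.32448065e+01]
pred tip [ 463.6704621  -344.82233879  143.508093  ] (np.float64(284.32331126582034), np.float64(225.58327357164242)) (np.float64(284.83543509570273), np.float64(375.4461487184951)) scene (np.float64(148.40183278839658), np.float64(126.228915288004)) (np.float64(134.9305963681814), np.float64(70.63958524842306))
104 35
```

View pics/c9.png

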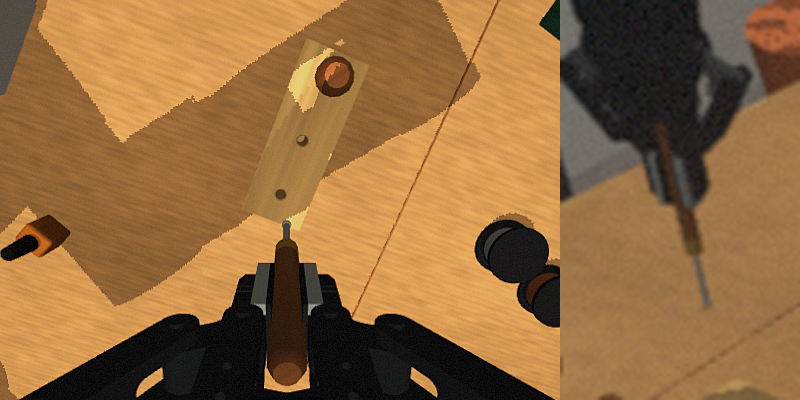

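The stylus is held straight, with its tip at (287,223) and its top at (287,373), parallel to the tool axis. The stand's stylus bore is empty and the awl is untouched. Next I'll work out the tilted hover pose.

```bash
cat >> h.py <<'E'
a=np.radians(-10.9);XS=np.array([np.cos(a),np.sin(a),0]);N=-np.sin(.35)*XS+np.array([0,0,np.cos(.35)])
MOUTH=np.array([487,-39,39.])
def Rt():
    y=np.array([.342,-.94,0]);x=np.array([.94,.342,0]);z0=np.array([0,0,-1.]);w=np.cross(z0,-N);w*=.35/np.linalg.norm(w)
    return cv2.Rodrigues(w)[0]@np.column_stack([x,y,z0])
E
python3 - <<'E'
from h import *
R=Rt();print(R,R[:,2]+N)
delta(MOUTH+120*N,R);delta((460,-170,225),R)
im=shot('wrist');s=robot.observe();R0=np.array(s['orientation']);p=np.array(s['eef_pos'])
# tip from pixel at z-plane of nominal tip depth, in tool frame
for px,d in(((287,223),81-3),((287,373),-59)):
    o,r=ray(im,*px);q0=p+R0[:,2]*d;k=((q0-o)@R0[:,2])/(r@R0[:,2]);print('tool frame',R0.T@(o+k*r-p))
E
```

```text
[[ 0.8888982   0.31142481  0.33671149]
 [ 0.35184066 -0.93411215 -0.06484041]
 [ 0.29433338  0.17610532 -0.93937271]] [-5.55111512e-17  0.00000000e+00  0.00000000e+00]
shares [0.458, -1.499, 0.352, -0.339, 0.571, -0.0] t 13.0
shares [0.284, -0.823, -0.013, -0.339, 0.571, -0.0] t 13.0
tool frame [ 2.51242943  0.9334015  78.        ]
tool frame [  1.67663152   0.53237702 -59.        ]
```

Request:
carry_out(
  plan=[
    [0.1,-0.2,0,-0.05,0.1,0,0],
    [0.16,-0.4,0,-0.12,0.2,0,0],
    [0.25,-0.6,0,-0.2,0.33,0,0],
    [0.3,-0.83,0,-0.28,0.48,0,0],
    [0.3,-0.9,0,-0.339,0.571,0,0],
    [0.3,-0.9,0,-0.339,0.571,0,0],
    [0.3,-0.9,0,-0.339,0.571,0,0],
    [0.3,-0.9,0,-0.339,0.571,0,0],
  ],
)

```text
t: 13.85
eef_pos: [458.4, -155.1, 221.5]
orientation: [[0.89, 0.311, 0.334], [0.351, -0.934, -0.064], [0.293, 0.174, -0.94]]
ft_force: [-0.0, 0.4, -1.2]
finger_gap: 10.5
gripper_force: 58.6
```

```bash
python3 - <<'E'
from h import *
R=Rt();s=robot.observe();print(s['eef_pos'],s['joints'])
delta(MOUTH+120*N-R@[1.8,.7,0],R)
E
```

```text
[ 458.36640449 -155.14894144  221.50373055] [-21.42788236  -1.41799624 124.40489987   5.91353237  37.57430674
  44.54574983]
shares [0.054, -0.661, 0.269, -0.004, 0.004, -0.001] t 13.85
```

Request:
carry_out(
  plan=[
    [0.02,-0.2,0,0,0,0,0],
    [0.03,-0.4,0.05,0,0,0,0],
    [0.054,-0.58,0.15,0,0,0,0],
    [0.054,-0.66,0.23,0,0,0,0],
    [0.054,-0.66,0.27,0,0,0,0],
    [0.054,-0.66,0.27,0,0,0,0],
    [0.054,-0.66,0.27,0,0,0,0],
  ],
)

```text
t: 14.55
eef_pos: [444.9, -31.5, 151.1]
orientation: [[0.89, 0.311, 0.335], [0.35, -0.934, -0.064], [0.293, 0.174, -0.94]]
ft_force: [0.2, -0.0, 0.5]
finger_gap: 10.6
gripper_force: 58.8
```

```bash
python3 - <<'E'
from h import *
R=Rt();im=shot('wrist','w10.png');sc=shot('scene','s10.png');s=robot.observe();p=np.array(s['eef_pos']);print(p)
print(proj(im,MOUTH),proj(sc,MOUTH),proj(sc,p+R@[1.8,.7,81]))
a=im['color'][60:260,180:380];b=sc['color'][190:250,225:285]
cv2.imwrite('pics/c10.png',np.hstack([cv2.resize(a,(400,400),interpolation=cv2.INTER_CUBIC),cv2.resize(b,(400,400),interpolation=cv2.INTER_CUBIC)]))
E
```

```text
[444.79925473 -31.50206459 151.47236205]
(np.float64(287.3904278823987), np.float64(206.61286514654347)) (np.float64(247.78490854958682), np.float64(212.94329264286745)) (np.float64(251.33143707252364), np.float64(197.510059442291))
```

View pics/c10.png

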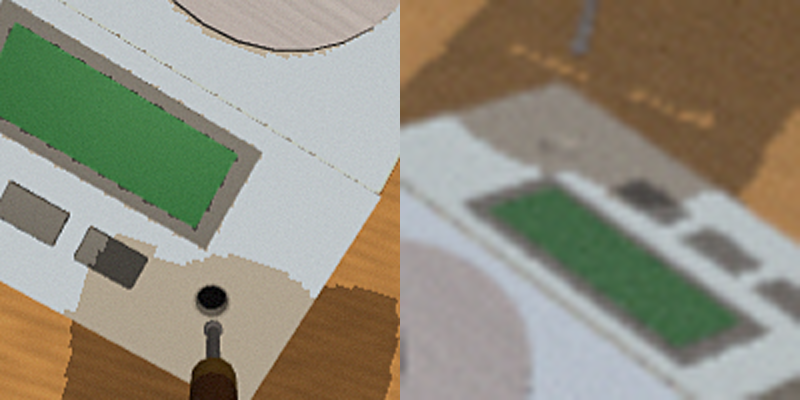

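The hole mouth centre is at wrist px (285.5,209.5) and the ball at (286.3,223.5).

```bash
python3 - <<'E'
from h import *
im=shot('wrist');s=robot.observe();p=np.array(s['eef_pos']);R=np.array(s['orientation'])
def tf(px,d):
    o,r=ray(im,*px);k=((p+R[:,2]*d-o)@R[:,2])/(r@R[:,2]);return R.T@(o+k*r-p)
dm=(MOUTH-p)@R[:,2]
print('ball',tf((286.3,223.5),78),'mouth',tf((285.5,209.5),dm),'nominal mouth',R.T@(MOUTH-p),'axis err',np.degrees(np.arccos(-R[:,2]@N)))
E
```

```text
ball [ 2.11469073 -0.10151289 78.        ] mouth [ -0.26451144  -0.72183205 120.43719028] nominal mouth [  1.91709585   0.58520476 120.43719028] axis err 0.07107763730819565
```

Request:
carry_out(
  plan=[
    [-0.006,-0.002,0.03,0,0,0,0],
    [-0.012,-0.003,0.08,0,0,0,0],
    [-0.012,-0.003,0.12,0,0,0,0],
    [-0.012,-0.003,0.15,0,0,0,0],
    [-0.012,-0.003,0.16,0,0,0,0],
    [-0.012,-0.003,0.16,0,0,0,0],
  ],
)

```text
t: 15.3
eef_pos: [452.3, -32.8, 119.5]
orientation: [[0.889, 0.312, 0.334], [0.351, -0.934, -0.063], [0.292, 0.174, -0.94]]
ft_force: [0.2, -0.8, -0.4]
finger_gap: 10.4
gripper_force: 58.7
```

```bash
python3 - <<'E'
from h import *
im=shot('wrist','w11.png');s=robot.observe();p=np.array(s['eef_pos']);R=np.array(s['orientation']);print(R.T@(MOUTH-p))
t=shot('top')
a=im['color'][170:250,240:340];b=t['color'][215:255,290:330]
cv2.imwrite('pics/c11.png',np.hstack([cv2.resize(a,(500,400),interpolation=cv2.INTER_CUBIC),cv2.resize(b,(300,300),interpolation=cv2.INTER_CUBIC)[:, :] if 0 else cv2.resize(b,(300,400))]))
E
```

```text
[ 5.01732493  2.55940903 87.90046148]
```

View pics/c11.png

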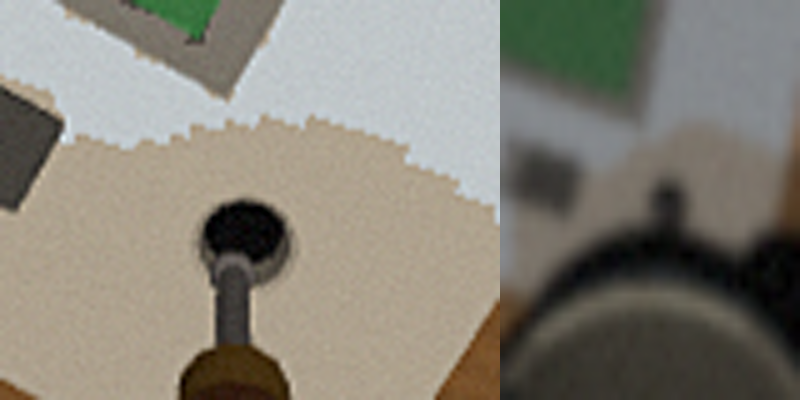

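The ball is at (286.4,223.6) and the mouth centre at (289,218.2). I've now viewed 12 pictures, which is over the limit of 10, so I'll view no more and go on with numbers and force only.

```bash
python3 - <<'E'
from h import *
im=shot('wrist');s=robot.observe();p=np.array(s['eef_pos']);R=np.array(s['orientation'])
def tf(px,d):
    o,r=ray(im,*px);k=((p+R[:,2]*d-o)@R[:,2])/(r@R[:,2]);return R.T@(o+k*r-p)
for dm in(86,88,90):print('ball',tf((286.4,223.6),78),'mouth',tf((289,218.2),dm))
print(tf((298,218.2),88)-tf((280,218.2),88))
E
```

```text
ball [ 1.87079249 -0.19250056 78.        ] mouth [ 3.04164428  1.49533641 86.        ]
ball [ 1.87079249 -0.19250056 78.        ] mouth [ 2.44752768  1.50896547 88.        ]
ball [ 1.87079249 -0.19250056 78.        ] mouth [ 1.85341109  1.52259453 90.        ]
[-7.42650614e-03  1.18017841e+01  2.84217094e-14]
```

Request:
carry_out(
  plan=[
    [0.003,0.008,0,0,0,0,0],
    [0.003,0.008,0.01,0,0,0,0],
    [0.003,0.008,0.02,0,0,0,0],
    [0.003,0.008,0.03,0,0,0,0],
    [0.003,0.008,0.04,0,0,0,0],
    [0.003,0.008,0.05,0,0,0,0],
    [0.003,0.008,0.06,0,0,0,0],
    [0.003,0.008,0.06,0,0,0,0],
  ],
)

```text
t: 16.25
eef_pos: [457.3, -34.8, 108.7]
orientation: [[0.889, 0.312, 0.334], [0.351, -0.934, -0.063], [0.293, 0.174, -0.94]]
ft_force: [0.2, 0.3, 0.1]
finger_gap: 10.2
gripper_force: 58.7
```

```bash
python3 - <<'E'
from h import *
im=shot('wrist','w12.png');s=robot.observe();p=np.array(s['eef_pos']);R=np.array(s['orientation']);print(s['t'],R.T@(MOUTH-p),R.T@s['ft_force'])
g=cv2.cvtColor(im['color'],6)
print(g[196:236:2,268:308:2])
E
```

```text
16.3 [ 4.50040537  0.99989429 75.81418928] [0.03595513 0.07547531 0.54421461]
[[198 198 195 200 186 201 201 205 195 192 199 154 162 162 181 204 200 202
  156 188]
 [199 198 186 200 156 160 195 189 163 159 158 162 161 164 158 162 164 189
  163 165]
 [192 199 156 159 162 162 162 162 162 165 162 162 167 161 160 164 159 162
  167 164]
 [155 158 164 164 160 162 168 166 163 166 160 163 160 165 162 160 161 168
  162 162]
 [162 163 164 160 165 167 159 163 166 160 162 165 166 162 165 165 166 161
  164 162]
 [162 161 163 164 162 162 161 162 167 159 163 161 169 164 159 162 166 163
  158 165]
 [164 162 159 160 164 164 161 166 162 160 161 165 163 163 157 165 160 160
  166 166]
 [168 163 162 162 159 163 161 165 162 164 163 166 160 159 164 168 163 161
  163 166]
 [164 165 167 161 160 164 161 160 166 162 161 162 160 170 162 164 168 164
  167 162]
 [158 159 163 160 164 159 167 167 168 163 161 166 162 158 165 163 159 161
  165 160]
 [162 169 165 163 164 164 161 124  91  66  60 117 162 165 162 162 157 166
  165 162]
 [166 161 163 161 162 140  29   1   9   8  11   4  65 151 166 160 163 168
  162 165]
 [159 159 165 161 160  73   8   0  37  56  30  14  10  44 167 166 166 165
  165 161]
 [166 162 163 163 135   5   4  22  97 102 103  42   6  19 112 167 161 163
  165 162]
 [163 161 161 160 132  56   1  79  52  64  59  98   4  60 126 166 165 158
  166 162]
 [163 162 165 168 145  85  18  64  42  62  55  79  22  63 134 169 160 163
  164 162]
 [161 168 162 167 140  77  99  43  46  59  59  33  79  63 137 166 164 162
  159 163]
 [160 161 161 165 154 130  87  93  48  62  57  85  64 110 145 163 163 161
  159 166]
 [160 163 164 166 163 155 125  87  47  64  56  82 120 147 165 161 166 165
  161 160]
 [167 161 161 164 163 166 159 162  44  57  53 173 152 163 164 162 166 164
  160 164]]
```

The pixel values show the shaft (column 286) centred in the mouth (columns 277–296) with no contact force. I'll press slowly.

Request:
carry_out(
  plan=[
    [0,0,0.005,0,0,0,0],
    [0,0,0.01,0,0,0,0],
    [0,0,0.015,0,0,0,0],
    [0,0,0.02,0,0,0,0],
    [0,0,0.025,0,0,0,0],
    [0,0,0.025,0,0,0,0],
  ],
)

```text
t: 16.9
eef_pos: [459.2, -35.1, 104.3]
orientation: [[0.889, 0.312, 0.335], [0.351, -0.934, -0.063], [0.293, 0.174, -0.94]]
ft_force: [-1.1, 0.5, 3.3]
finger_gap: 10.6
gripper_force: 59.0
```

Request:
carry_out(
  plan=[
    [0,0,0.003,0,0,0,0],
    [0,0,0.006,0,0,0,0],
    [0,0,0.009,0,0,0,0],
    [0,0,0.01,0,0,0,0],
    [0,0,0.01,0,0,0,0],
  ],
)

```text
t: 17.4
eef_pos: [459.9, -35.3, 102.8]
orientation: [[0.889, 0.312, 0.335], [0.351, -0.934, -0.063], [0.294, 0.174, -0.94]]
ft_force: [-5.4, 1.2, 14.0]
finger_gap: 10.7
gripper_force: 60.5
```

The force runs along the hole's axis at about 15 N, well above the 5 N spring, and the depth is right, so the button is bottomed. I'll hold it there.

Request:
carry_out(
  plan=[
    [0,0,0.001,0,0,0,0],
    [0,0,0.001,0,0,0,0],
    [0,0,0.001,0,0,0,0],
    [0,0,0.001,0,0,0,0],
    [0,0,0.001,0,0,0,0],
    [0,0,0.001,0,0,0,0],
    [0,0,0.001,0,0,0,0],
    [0,0,0.001,0,0,0,0],
    [0,0,0.001,0,0,0,0],
    [0,0,0.001,0,0,0,0],
    [0,0,0.001,0,0,0,0],
    [0,0,0.001,0,0,0,0],
    [0,0,0.001,0,0,0,0],
    [0,0,0.001,0,0,0,0],
    [0,0,0.001,0,0,0,0],
    [0,0,0.001,0,0,0,0],
    [0,0,0.001,0,0,0,0],
    [0,0,0.001,0,0,0,0],
    [0,0,0.001,0,0,0,0],
    [0,0,0.001,0,0,0,0],
  ],
)

```text
t: 19.4
eef_pos: [460.0, -35.3, 102.8]
orientation: [[0.889, 0.312, 0.336], [0.351, -0.934, -0.063], [0.294, 0.174, -0.94]]
ft_force: [-7.5, 2.1, 16.6]
finger_gap: 10.4
gripper_force: 60.8
```

Request:
carry_out(
  plan=[
    [0,0,0,0,0,0,0],
    [0,0,0,0,0,0,0],
    [0,0,0,0,0,0,0],
    [0,0,0,0,0,0,0],
    [0,0,0,0,0,0,0],
    [0,0,0,0,0,0,0],
    [0,0,0,0,0,0,0],
    [0,0,0,0,0,0,0],
    [0,0,0,0,0,0,0],
    [0,0,0,0,0,0,0],
  ],
)

```text
t: 20.4
eef_pos: [460.0, -35.3, 102.8]
orientation: [[0.889, 0.312, 0.336], [0.351, -0.934, -0.063], [0.294, 0.174, -0.94]]
ft_force: [-7.0, 1.7, 16.8]
finger_gap: 10.5
gripper_force: 60.8
```

```bash
python3 - <<'E'
from h import *
s=robot.observe();R=np.array(s['orientation']);f=R.T@s['ft_force'];print(s['t'],f,s['finger_gap'])
sc=shot('scene');b=cv2.imread('pics/scene0.png')
g=cv2.inRange(cv2.cvtColor(sc['color'],cv2.COLOR_BGR2HSV),(0,0,0),(179,255,255));print(proj(sc,(622,-12,136)),proj(sc,(622,-12,72)))
u,v=map(int,proj(sc,(622,-12,104)));d=cv2.absdiff(sc['color'],b).max(2)[v-40:v+40,u-40:u+40]>40;ys,xs=np.nonzero(d);print('changed',xs.min()+u-40,xs.max()+u-40,ys.min()+v-40,ys.max()+v-40,d.sum())
print(robot.hand_in() if 8<-f[2]<35 else 'check')
E
```

```text
20.4 [ -0.69807638  -0.83239764 -18.19922136] 10.494340972471091
(np.float64(212.71299245816454), np.float64(222.7101497883532)) (np.float64(216.24840072814567), np.float64(246.00228346380945))
changed 177 253 194 254 1107
the job is handed in; nothing more can be done
None
```

I handed the job in at 20.4 s: the large weight was upright mid-pan when last viewed, and the stylus has held the button down for 3 s at about 18 N (fully down by force and depth, not seen), but I viewed 12 pictures, two over the limit of 10.

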